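# Load the filter slider into the illuminator

## Task

Take the long filter slider out of the storage dock and push it nose first into the slot of the illuminator until you feel it rest against the hidden stop inside, pressing gently and never ramming it. Leave it there fully home, let go of it, and leave the short slider and everything else on the bench where it is.

Things in the scene. Friction and masses are not known exactly. Their poses are not given: they have to be found in the camera images.
- long_slider_grip (a point): Long aluminium filter slider (loose, 80-150 g, 3 windows): bar 150 long, 28 wide, 12 mm thick; on top of its rear end an upright fin, 26 mm along the bar, 14 thick, 44 high, with a cross plate (4 thick, 30 wide, 44 high) on the fin's front end. This point: fin centre, 34 mm above the bar's underside, 137 behind the nose, 13 behind the plate. Axes: x along the bar to the nose, y across, z up.
- long_slider_nose (a point): Nose end of the long slider, at the level of the bar's underside, on its centre line; axes as for the fin. The last 6 mm of the nose is stepped down to 22 mm wide and 7 mm high. The nose goes into the slot; the fin stays outside.
- slot_mouth (a point): Middle of the bottom edge of the slot's mouth in the white illuminator (fixed). Axes: x horizontally into the slot, y across it, z up. The slot is 31 mm wide and 15 mm high; its floor is 30 mm above the bench. A sill level with that floor sticks out 50 mm in front of the mouth, with two lips 6 mm high, 35 mm apart. The slider's underside lies on sill and slot floor.
- illuminator: White illuminator (fixed), origin on the bench below the slot mouth, x into the slot. Housing round the slot 90 mm wide, 60 mm high; lamp house 120 wide, 145 mm high from 130 mm behind the mouth. The hidden stop is 50 to 90 mm in from the mouth, different each time: a rubber buffer that gives 2.5 N per mm for 4 mm, then solid.
- dock: Black storage dock (fixed), 160 by 180 mm, 8 mm thick, origin under its centre, x along its two lanes. The lanes are 80 mm apart (at y = +40 and -40 mm), each between two ribs 6 mm high. The sliders lie on it side by side, noses towards its +x, and lift straight up; which slider is in which lane changes.
- short_slider_grip (a point): Centre of the grip fin of the short slider (loose, leave it alone): as the long one but 110 mm long with one window; it lies in the other lane of the dock.
- oil_bottle: Small amber oil bottle, 30 mm across, 60 mm high, origin under its centre. Leave alone.
- adapter_ring: Dark steel ring, 52 mm across, 12 mm high, origin under its centre. Leave alone.
- dust_cap: Black disc, 34 mm across, 14 mm high, origin under its centre. Leave alone.
There are look-alikes about, which are no part of the job. Leave any blue look-alike of the part that bears long_slider_grip alone.

How it is judged:
On the way, in this order (a step that is already met when the one before it is completed fails the run):
1. the long slider's nose is in the slot, at least 15 mm past the mouth (x of long_slider_grip in the frame of slot_mouth above -0.122 m and z of long_slider_grip in the frame of slot_mouth below 0.04 m and angle between the x axis of long_slider_grip and the x axis of slot_mouth, either way round below 0.12 rad and y of long_slider_grip in the frame of slot_mouth between -0.015 and 0.015 m), for 0.1 s.
2. the slider has been pressed against the hidden stop with at least 1.5 N (contact force between long_slider and stop above 1.5 N), for 0.05 s.
At the end, for the whole second after the job is handed in: The long slider lies in the slot, nose first and in line with it (within 0.1 rad), its nose within 2.5 mm of the hidden stop's buffer, released and at rest; everything else is where it was (x of long_slider_grip in the frame of stop above -0.1395 m and z of long_slider_grip in the frame of slot_mouth below 0.038 m and angle between the x axis of long_slider_grip and the x axis of slot_mouth, either way round below 0.1 rad and contact force between the fingers and long_slider below 0.05 N and linear speed of long_slider below 0.01 m/s); the robot touches nothing.
It fails at once if the slider is rammed: more than 25 N between it and the stop (contact force between long_slider and stop above 25 N).
It fails at once if more than 30 N between the slider and the illuminator (contact force between long_slider and illuminator above 30 N).
It fails at once if the short slider or another bystander is moved more than 20 mm (distance of any of short_slider_grip, oil_bottle, objective, duster, slide_box, adapter_ring, dust_cap from where it was at the start of the episode above 0.02 m).
It also fails if it takes over 54 s, if anything falls off the work surface, if the arm or the gripper's body presses on something with over 40 N, if the wrist force passes 120 N, or if a joint passes its speed limit or range.

## Robot

A 7-joint arm with a two-finger parallel gripper is mounted at the origin on the work surface. World frame = base frame: x ahead of the robot, y to its left, z up, the work surface at z = 0. Lengths are in m, angles in rad, forces in N, time in s.
With the tool pointing down it reaches from about 0.4 to 0.9 m from the base axis. Payload 5.5 kg.
Tool frame: the origin (TCP) lies midway between the tips of the shut fingers; the grasp point (between the pads) lies 19 mm behind it (manip.grip_depth is the distance from the TCP to the grasp point, in m); z points along the fingers, y is the line along which they close (so a half turn about z gives the same grasp; the last joint's range is limited). The gripper opens to 92 mm and grips with 3 to 60 N. Pads are 19 mm wide; open, the fingers measure 130 mm over their backs; the gripper's body (75 mm by 190 mm) begins 47 mm behind the grasp point.
Start: joints at [-1.024, 0.501, -0.427, 1.55, 0.221, 1.138, -0.21], TCP at [0.182, 0.624, 0.227] pointing down, gripper open.
Joint ranges: [-2.88, 2.88], [-0.31, 2.03], [-1.54, 1.56], [0.2, 2.42], [-1.41, 4.55], [0.19, 2.02], [-2.57, 2.57]. Speed limits (rad/s): [2.57, 2.57, 3.14, 3.14, 3.14, 3.14, 3.14].

## Interface

Orientations are given as a unit quaternion [x, y, z, w].
In Python, from bench import manip, effector, viewer gives the robot as it stands. Calls block until the motion is done:
- manip.move_pose(position, orientation): joint-space move of the TCP to a pose.
- manip.servo_line(position, ori=None, vel=0.15): straight line of the TCP; ori=None keeps the orientation; vel is the mean speed in m/s.
- manip.movej(angles): joint-space move.
- effector.open_jaws() and effector.close(f_grip=None): open the fingers fully, or close them until they stop; f_grip is the grip in N (None keeps the last).
- manip.sleep(seconds).
- manip.solve_ik(position, orientation): joint angles nearest the present ones, or None.
- viewer.get_image(name): name is "scene" or "side" or "wrist"; returns the picture (384x512x3 uint8, red, green, blue); there is no depth.
- viewer.get_calibration(name): a dict with "vfov" (degrees; the focal length in pixels is half the picture's height over the tangent of half this angle, whatever the lens; pixels are square), "cx", "cy" (the principal point, pixels), "eye" and "attitude" of the camera in the world. Camera axes: x right, y down, z forward; pixel columns grow to the right and rows downward; lengths in m; the calibration is good to about 2 mm. A picture is of the moment at which its call begins: read the wrist's pose just before it. get_calibration takes no time and is no camera call; for the wrist camera it gives the pose at the moment of the call.
A pose or a line that the arm cannot do raises manip.PlanningError and nothing moves.
- manip.hand_in(): hands the job in; it is judged then, once.
Readings, each from a call of its own:
- manip.current_clock(): time.
- manip.current_q(): joint angles.
- manip.current_joint_velocities(): joint speeds.
- manip.current_tau(): joint torques, N m.
- manip.current_tool_pos(): TCP position.
- manip.current_tcp_rot(): TCP orientation.
- manip.current_force(): force on the tool from outside, world axes, zero at the start.
- manip.current_wrist_torque(): the same for the moment, N m.
- manip.current_finger_gap(): finger opening in m.
- manip.current_gripper_force(): force on a finger pad.
Only numpy, scipy, OpenCV 4.12 (cv2) and the standard library are available. Lean on these libraries where they do the work, as an engineer would, in place of code of your own. Each camera call takes 0.05 s, during which the arm holds its last target. There are 200 camera calls.

## Working session

There is one attempt and no reset: what is moved stays moved. The work goes in short steps, each a Python script; the robot and the scene stay as the last script left them, time stands still between calls to the robot, and variables do not carry over. Pictures are saved under pics/ and viewed, at most 10 in all, crops included, and the job is handed in when it is done.

```bash
mkdir -p pics; ls
python3 - <<'E'
from bench import manip, effector, viewer
import cv2
for n in ("scene","side","wrist"):
    c=viewer.get_calibration(n); print(n,c)
    cv2.imwrite(f"pics/a_{n}.png",viewer.get_image(n)[:,:,::-1])
print(manip.current_tcp_rot(),manip.grip_depth,manip.current_clock())
E
```

```text
pics
scene {'vfov': 49.38603074658554, 'cx': 255.34393310060898, 'cy': 190.5037026724355, 'eye': array([ 1.18345016, -0.72428063,  0.70938272]), 'attitude': array([ 0.82719354,  0.33920132, -0.17071985, -0.41418359])}
side {'vfov': 53.522551947632735, 'cx': 258.95327649673146, 'cy': 190.47442318175328, 'eye': array([0.25715561, 0.35144085, 0.73098793]), 'attitude': array([-0.24937336,  0.90577709, -0.3298936 ,  0.09247167])}
wrist {'vfov': 64.5585213976602, 'cx': 251.40878299524894, 'cy': 193.43496497435277, 'eye': array([0.10842484, 0.64540689, 0.38360096]), 'attitude': array([0.7919156 , 0.59387358, 0.08469917, 0.11406096])}
[ 1.41433028e-01  9.89947557e-01 -7.18571505e-04 -1.31105806e-04] 0.0188 0.15
```

View pics/a_scene.png

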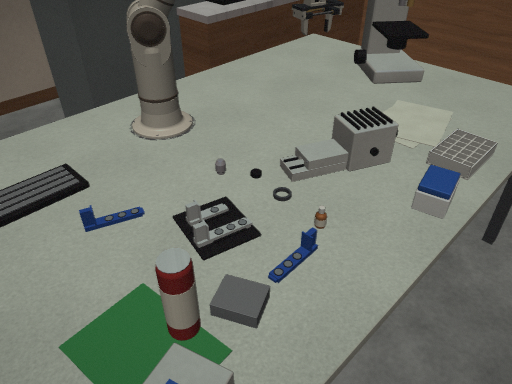

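View pics/a_side.png

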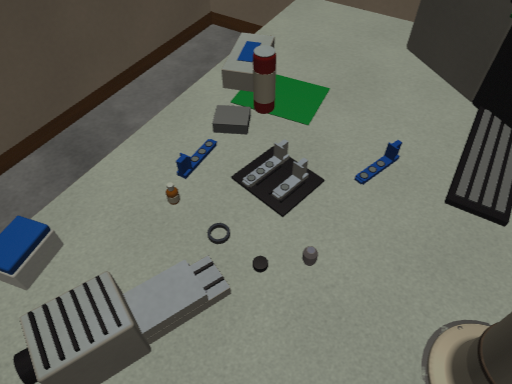

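The scene view shows the black dock at about (216,226) with the 3-window slider nearest the camera (fin at 201,230) and the illuminator sill at about (292,165). In the side view, the dock is at (278,180), the long slider's fin at (281,150) and the sill at (207,275). Next I'll get rough positions, then look closer with the wrist camera.

```bash
cat > h.py <<'E'
from bench import manip, effector, viewer
import numpy as np, cv2
from scipy.spatial.transform import Rotation as R
def ray(c,p):
    f=192/np.tan(np.radians(c['vfov'])/2)
    d=R.from_quat(c['attitude']).apply([(p[0]-c['cx'])/f,(p[1]-c['cy'])/f,1]); return c['eye'],d
def onz(c,p,z):
    e,d=ray(c,p); return e+d*(z-e[2])/d[2]
def proj(c,P):
    f=192/np.tan(np.radians(c['vfov'])/2)
    v=R.from_quat(c['attitude']).inv().apply(np.asarray(P)-c['eye']); return np.array([c['cx']+f*v[...,0]/v[...,2],c['cy']+f*v[...,1]/v[...,2]]).T
def down(yaw):  # tool pointing down; tool x at angle yaw in world
    return (R.from_euler('z',yaw)*R.from_euler('x',np.pi)).as_quat()
E
python3 - <<'E'
from h import *
c=viewer.get_calibration('side'); s=viewer.get_calibration('scene')
for n,p,z in [('finL',(281,150),.045),('dockE',(279,147),.008),('dockR',(323,180),.008),('dockB',(282,211),.008),('dockL',(232,180),.008),('sillA',(207,260),.03),('sillB',(230,290),.03),('mouthA',(180,262),.06),('houseback',(105,275),.1),('bottle',(172,195),.03)]: print(n,onz(c,p,z).round(3))
for n,p,z in [('finL',(201,230),.04),('dock',(216,226),.008),('sill',(290,165),.03),('sillnear',(284,178),0.0)]: print(n,onz(s,p,z).round(3))
for n,rect in (('side',(130,240,110,110)),('scene',(270,130,110,60))):
    im=viewer.get_image(n)[:,:,::-1]; x,y,w,h=rect; k=5
    cv2.imwrite(f'pics/b_{n}.png',cv2.resize(im[y:y+h,x:x+w],None,fx=k,fy=k,interpolation=cv2.INTER_CUBIC))
t=R.from_quat(manip.current_tcp_rot()); w=viewer.get_calibration('wrist')
print(t.inv().apply(w['eye']-manip.current_tool_pos()), (t.inv()*R.from_quat(w['attitude'])).as_matrix().round(3), t.as_euler('xyz'))
E
```

```text
finL [ 0.576 -0.289  0.045]
dockE [ 0.604 -0.332  0.008]
dockR [ 0.449 -0.282  0.008]
dockB [ 0.491 -0.143  0.008]
dockL [ 0.648 -0.164  0.008]
sillA [0.557 0.064 0.03 ]
sillB [0.479 0.096 0.03 ]
mouthA [0.588 0.108 0.06 ]
houseback [0.669 0.214 0.1  ]
bottle [ 0.732 -0.036  0.03 ]
finL [ 0.572 -0.29   0.04 ]
dock [ 0.558 -0.233  0.008]
sill [0.529 0.084 0.03 ]
sillnear [0.533 0.054 0.   ]
[ 0.07670802  0.00029981 -0.15783017] [[-0.    -0.96  -0.281]
 [ 1.    -0.     0.   ]
 [-0.    -0.281  0.96 ]] [-3.14066930e+00 -3.03201052e-05  2.85782287e+00]
```

View pics/b_side.png

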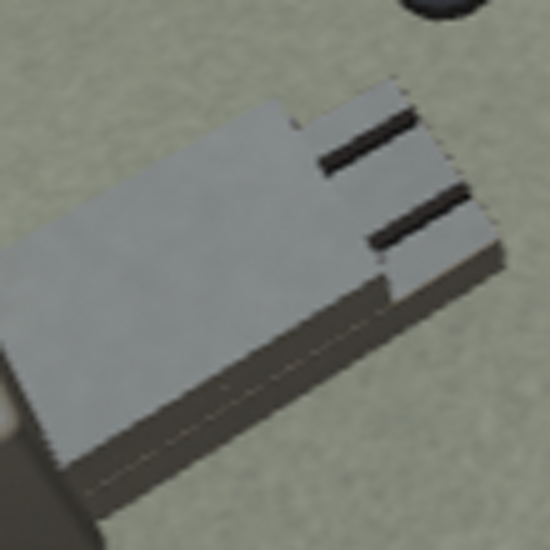

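The crop shows the sill with two dark lip bars, roughly parallel to the housing axis. I'll look at both sites from above with the wrist camera, checking joint feasibility first.

Run:
```python
from h import *
c=viewer.get_calibration('side')
q=[(130+x/5,240+y/5) for x,y in [(415,118),(325,168),(467,190),(372,242)]]
P=[onz(c,p,.036) for p in q]; print(np.round(P,3)); 
d=P[1]-P[0]+P[3]-P[2]; ys=np.arctan2(d[1],d[0]); print('slot yaw',ys)
for yaw in (np.radians(75),np.radians(-105)):
  for nm,p,y in (('dock',(.576,-.289,.2),yaw),('dock',(.576,-.289,.023),yaw),('slot',(.47,.02,.045),ys+yaw-np.radians(75))):
    s=manip.solve_ik(p,down(y)); print(nm,None if s is None else s.round(2))
manip.move_pose((.57,-.235,.2),down(np.radians(-105)))
w=viewer.get_calibration('wrist'); im=viewer.get_image('wrist'); print(w, manip.current_tool_pos(),manip.current_clock())
cv2.imwrite('pics/w_dock.png',im[:,:,::-1]); np.save('w_dock.npy',w)
```

```text
[[0.539 0.067 0.036]
 [0.557 0.104 0.036]
 [0.503 0.083 0.036]
 [0.522 0.121 0.036]]
slot yaw 1.1057056995180554
dock [ 0.03  0.53  0.56  1.62 -0.31  1.08  0.41]
dock [-0.05  0.82  0.68  1.72 -0.66  0.85  0.67]
slot [-0.22  0.44  0.14  2.13 -0.11  0.57 -0.47]
dock [-0.37  0.92  1.35  1.63 -0.92  1.36 -2.28]
dock [-0.35  1.27  1.35  1.73 -1.3   1.31 -2.1 ]
slot [ 0.21  0.46 -0.36  2.12  0.28  0.6   2.32]
{'vfov': 64.5585213976602, 'cx': 251.40878299524894, 'cy': 193.43496497435277, 'eye': array([ 0.55022905, -0.30715295,  0.35744441]), 'attitude': array([0.12860632, 0.98139558, 0.14138171, 0.0182853 ])} [ 0.57028488 -0.23424155  0.19971295] 3.5917
```

View pics/w_dock.png

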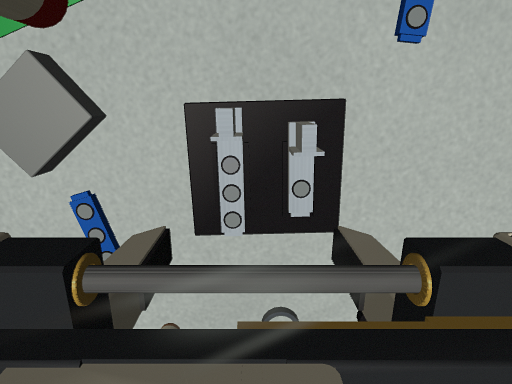

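The wrist view shows the dock with the long slider on the left (windows at (230,165), (231,193), (232,220); fin top around (229,122)). The short slider is on the right, with its fin at (302,138), further forward by about 15 px. Now I'll refine the bar edges and fin.

Run:
```python
from h import *
im=cv2.imread('pics/w_dock.png'); c=np.load('w_dock.npy',allow_pickle=True).item()
g=cv2.cvtColor(im,cv2.COLOR_BGR2GRAY)
L=[];Rr=[]
for r in range(148,230):
    row=g[r,203:262].astype(int); d=np.diff(row)
    a=np.argmax(d); b=np.argmin(d)
    if 8<a<20 and 33<b<48: L.append((203+a+1,r)); Rr.append((203+b+1,r))
print(len(L),L[::15],Rr[::15])
for nm,E in (('L',L),('R',Rr)):
    P=np.array([onz(c,(x,y),.020) for x,y in E])[:,:2]
    v=cv2.fitLine(P.astype(np.float32),cv2.DIST_HUBER,0,1e-4,1e-4).ravel(); print(nm,v, np.degrees(np.arctan(v[1]/v[0])))
for x in (223,229,237): print(x,g[98:160,x])
cv2.imwrite('pics/w_dock2.png',cv2.resize(im[95:240,180:330],None,fx=4,fy=4,interpolation=cv2.INTER_CUBIC))
```

```text
51 [(np.int64(217), 148), (np.int64(219), 174), (np.int64(220), 197), (np.int64(221), 212)] [(np.int64(243), 148), (np.int64(244), 174), (np.int64(244), 197), (np.int64(245), 212)]
L [ 0.24764982  0.9688496   0.611171   -0.22109637] 75.661514
R [ 0.23978423  0.9708262   0.58195037 -0.22099318] 76.12619
223 [168 168 165 130  15  53  50  47  45  53 135 166 170 166 163 164 164 168
 167 166 164 165 167 165 163 165 165 166 163 162 163 166 165 161 160 161
 164 163 163 165 166 165 164 170 171 169 168 170 169 169 168 168 168 168
 167 167 168 168 170 168 100  19]
229 [164 166 170  91  23  48  49  47  43  53 135 168 170 166 162 163 166 168
 168 166 165 165 166 165 165 165 166 165 162 162 164 166 164 160 160 160
 164 163 163 165 165 165 165 165 165 164 164 165 165 165 164 164 165 164
 166 166 168  95  27  87 132 128]
237 [161 162 164  45  34  48  47  46  43  89 175 169 167 168 168 168 167 168
 169 169 169 168 168 169 169 167 169 168 168 169 168 168 169 170 132  86
  87  90 136 172 170 168 167 167 167 167 167 167 167 167 167 168 167 167
 167 167 167 167 170 173 114  35]
```

View pics/w_dock2.png

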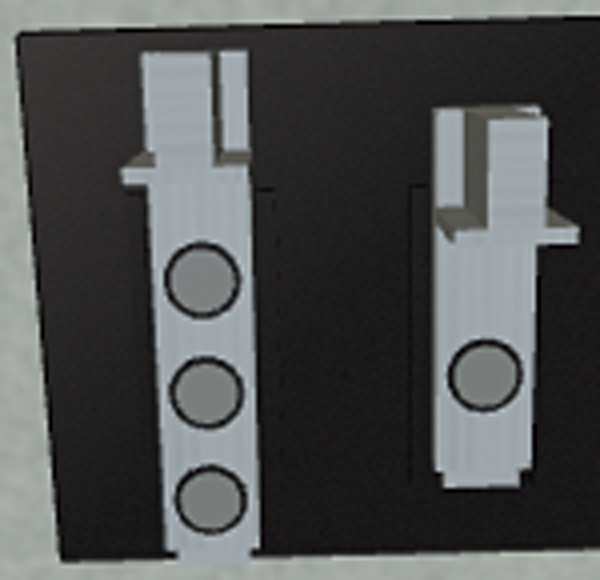

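The enlarged view gives these points, after converting crop pixels to full-image pixels:
- Fin top rear edge: midpoint at (224.1,107.9).
- Plate's left front corner: about (210.5,141).
- Bar rear edge: row 108 at column 237.

The short slider's plate is about 14 px further forward, so the open fingers clear it.

Run:
```python
from h import *
c=np.load('w_dock.npy',allow_pickle=True).item()
yaw=np.radians(75.9); u=np.array([np.cos(yaw),np.sin(yaw)]); n=np.array([-u[1],u[0]])
f=lambda x,y:((x+.5)/4-.5+180,(y+.5)/4-.5+95)
for nm,p,z,off in [('finRL',f(142,54),.064,-13),('finRR',f(212,51),.064,-13),('finFR',f(216,165),.064,13),('plFL',f(122,185),.064,17),('barRear',(237,107.3),.02,-13),('nose',f(213,562),.015,137)]:
    P=onz(c,p,z)[:2]; print(nm,P.round(4),'s',round(P@u*1e3-off,1),'t',round(P@n*1e3,1))
m=(np.array([0.611171,-0.22109637])+np.array([0.58195037,-0.22099318]))/2; print('bar centre t',m@n*1e3)
a=onz(c,f(548,107),.064)[:2]; print('short plate FR', onz(c,f(579,240),.064)[:2]@u*1e3-17, onz(c,f(579,240),.064)[:2]@n*1e3)
```

```text
finRL [ 0.5836 -0.3123] s -147.7 t -642.1
finRR [ 0.5677 -0.3087] s -148.1 t -625.8
finFR [ 0.574  -0.2833] s -148.0 t -625.7
plFL [ 0.597  -0.2846] s -147.6 t -648.4
barRear [ 0.5658 -0.3078] s -147.7 t -623.8
nose [ 0.6116 -0.1642] s -147.3 t -633.2
bar centre t -632.4373392674628
short plate FR -132.74595655516202 -538.2498672986752
```

The measurements agree: grip at s = -147.8 mm, t = -633 mm, yaw 75.9°. Next I'll look at the slot from its front side.

Run:
```python
from h import *
manip.move_pose((.517,.065,.2),down(1.1057-np.pi))
w=viewer.get_calibration('wrist'); im=viewer.get_image('wrist'); print(manip.current_tool_pos(),manip.current_clock())
cv2.imwrite('pics/w_slot.png',im[:,:,::-1]); np.save('w_slot.npy',w)
p=proj(w,np.array([[.539,.067,.036],[.557,.104,.036],[.503,.083,.036],[.522,.121,.036]])); print(p)
x,y=(p.mean(0)-[100,75]).astype(int); x=max(x,0);y=max(y,0); print(x,y)
cv2.imwrite('pics/w_slot2.png',cv2.resize(im[y:y+150,x:x+200,::-1],None,fx=4,fy=4,interpolation=cv2.INTER_CUBIC))
```

```text
[0.51687574 0.06481305 0.199701  ] 7.2
[[233.52886525 187.70716231]
 [234.61070634 222.70669421]
 [269.45258992 186.04117337]
 [268.9174211  222.2545343 ]]
151 129
```

View pics/w_slot2.png

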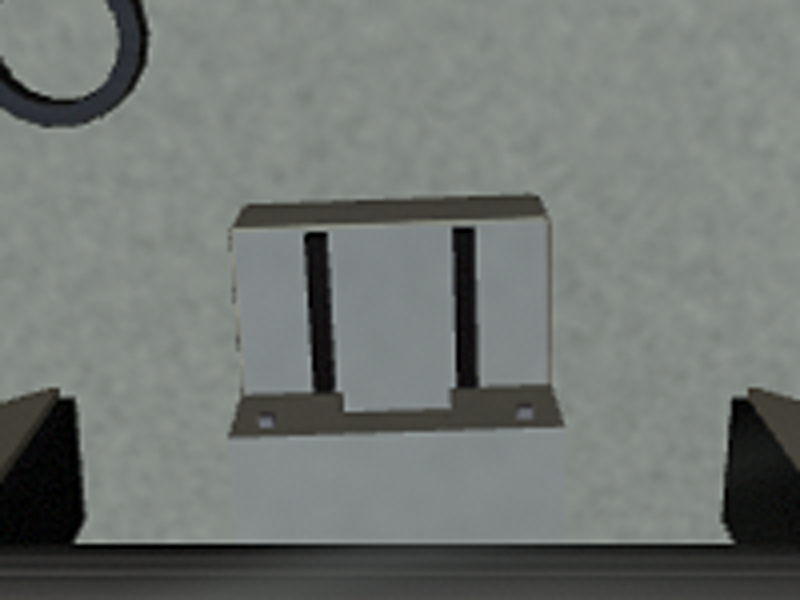

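The crop (offset (151,129), scale 4) shows these features:
- Sill front edge: (232,228) to (548,218).
- Dark lips: inner edges (327,232)→(334,390) and (453,230)→(457,387).
- Mouth bottom corners: (343,393) and (451,389).
- Housing top front edge: (230,436) to (564,426).

Run:
```python
from h import *
c=np.load('w_slot.npy',allow_pickle=True).item()
f=lambda x,y:((x+.5)/4-.5+151,(y+.5)/4-.5+129)
G=dict(sfL=(232,228,.03),sfR=(549,218,.03),liLf=(328,232,.036),liLb=(335,390,.036),liRf=(453,229,.036),liRb=(457,387,.036),loLf=(305,233,.036),loRf=(475,227,.036),loLb=(314,392,.036),loRb=(478,386,.036),mL=(343,393,.03),mR=(451,389,.03),bL=(242,397,.03),bR=(551,386,.03),hL=(230,437,.06),hR=(564,427,.06))
P={k:onz(c,f(x,y),z)[:2] for k,(x,y,z) in G.items()}
for a,b in (('liLf','liLb'),('liRf','liRb'),('loLf','loLb'),('loRf','loRb')):
    d=P[b]-P[a]; print(a,np.degrees(np.arctan2(d[1],d[0])),np.linalg.norm(d))
for a,b in (('sfL','sfR'),('mL','mR'),('bL','bR'),('hL','hR')):
    d=P[b]-P[a]; print(a,np.degrees(np.arctan2(d[1],d[0]))-90,np.linalg.norm(d))
yaw=np.radians(62.5); u=np.array([np.cos(yaw),np.sin(yaw)]); n=np.array([-u[1],u[0]])
for k in P: print(k,(P[k]@u*1e3).round(1),(P[k]@n*1e3).round(1))
```

```text
liLf 64.75252257045776 0.04655762156611388
liRf 65.35887638271272 0.04650746780415989
loLf 65.12733138168323 0.04689521115860457
loRf 65.29390659714899 0.046766394058900394
sfL 65.1547179339116 0.08827216715798894
mL 65.5660246144542 0.03133864111730749
bL 65.47772297323755 0.08966941346030259
hL 65.1467635623647 0.08892428976444287
sfL 307.9 -475.2
sfR 303.8 -387.1
liLf 307.1 -448.1
liLb 353.6 -446.3
liRf 305.8 -414.0
liRb 352.2 -411.6
loLf 307.5 -454.4
loRf 305.1 -407.9
loLb 354.3 -452.3
loRb 351.8 -405.7
mL 357.0 -444.3
mR 355.3 -413.0
bL 358.7 -473.6
bR 354.0 -384.1
hL 357.5 -473.0
hR 353.4 -384.2
```

Run:
```python
from h import *
yaw=np.radians(75.9); u=np.array([np.cos(yaw),np.sin(yaw)]); n=np.array([-u[1],u[0]])
p=-.1498*u-.6332*n; print(p); q=down(yaw)
manip.move_pose((*p,.12),q)
manip.servo_line((*p,.027),vel=.08); print('F',manip.current_force())
effector.close(40); print(manip.current_finger_gap(),manip.current_gripper_force(),manip.current_tool_pos(),manip.current_force())
manip.servo_line((*p,.13),vel=.08); manip.sleep(.2)
print(manip.current_force(),manip.current_finger_gap(),manip.current_tool_pos(),manip.current_clock())
w=viewer.get_calibration('wrist'); np.save('w_held.npy',w)
cv2.imwrite('pics/w_held.png',viewer.get_image('wrist')[:,:,::-1]); im=viewer.get_image('side')[:,:,::-1]; cv2.imwrite('pics/s_held.png',im)
```

```text
[ 0.57762943 -0.29954385]
F [-0.21953199  0.21740724  0.50165413]
0.013550495449775402 39.99101221561432 [ 0.57767439 -0.29956041  0.02699854] [ 0.18017133  0.79207479 -0.0041751 ]
[-0.26671589  0.4818611  -0.754595  ] 0.013648737880846617 [ 0.57742893 -0.29939354  0.12952681] 13.075
```

View pics/w_held.png

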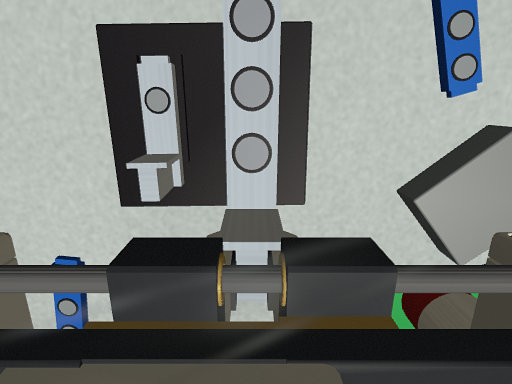

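The slider is held, with the plate top at (252,222) and windows at (251,17), (252,88) and (252,153). The short slider is undisturbed. I'll check for sag by comparing the held windows with predictions from the dock view.

Run:
```python
from h import *
def wins(f,boxes):
    g=cv2.cvtColor(cv2.imread(f),cv2.COLOR_BGR2GRAY); out=[]
    for x,y,r in boxes:
        s=g[max(y-r,0):y+r,x-r:x+r]; m=(s<110).astype(np.uint8)
        cs,_=cv2.findContours(m,cv2.RETR_EXTERNAL,cv2.CHAIN_APPROX_NONE)
        e=cv2.fitEllipse(max(cs,key=len)); out.append((e[0][0]+x-r,e[0][1]+max(y-r,0),*np.round(e[1],1)))
    return np.array(out)
a=wins('pics/w_dock.png',[(230,165,12),(231,193,12),(232,220,11)]); b=wins('pics/w_held.png',[(252,88,25),(252,153,25)])
print(a,b)
c=np.load('w_dock.npy',allow_pickle=True).item(); d=np.load('w_held.npy',allow_pickle=True).item()
yaw=np.radians(75.9); u=np.array([np.cos(yaw),np.sin(yaw)]); n=np.array([-u[1],u[0]])
W=np.array([onz(c,p[:2],.02) for p in a]); st=np.c_[W[:,:2]@u*1e3+147.8,W[:,:2]@n*1e3+633.2]; print('win from grip',st)
tp=np.array([0.57742893,-0.29939354])
Q=np.array([onz(d,p[:2],.1225)[:2] for p in b])-tp; print('held, rel tcp',Q@u*1e3,Q@n*1e3)
# edges of bar in held picture at two rows -> apparent width -> height
g=cv2.cvtColor(cv2.imread('pics/w_held.png'),cv2.COLOR_BGR2GRAY).astype(int)
for r in (50,60,115,122,180,195):
    df=np.diff(g[r,205:300]); i,j=205+np.argmax(df)+1,205+np.argmin(df)+1
    A,B=onz(d,(i,r),.1225),onz(d,(j,r),.1225); print(r,i,j,'width',np.linalg.norm(A-B)*1e3, 'mid t',((A+B)/2)[:2]@n*1e3-tp@n*1e3)
```

```text
[[229.96848774 164.66555214  18.4         18.7       ]
 [231.12012482 192.78830433  17.6         18.3       ]
 [232.19531822 219.43436909  16.9         17.8       ]] [[251.46258736  88.26106071  41.4         44.1       ]
 [251.31498909 152.54855156  39.          39.3       ]]
win from grip [[ 4.90905281e+01 -2.00016802e-01]
 [ 8.20789082e+01 -1.21760919e-03]
 [ 1.15034361e+02  1.78427190e-01]]
held, rel tcp [84.27937229 51.20920423] [0.69237351 0.78010616]
50 224 280 width 27.807586442855055 mid t 0.42223485946396977
60 224 280 width 28.044622613740902 mid t 0.4210113900239776
115 225 279 width 28.373247892267223 mid t 0.41383135398280047
122 225 279 width 28.551995267538317 mid t 0.4128743915209725
180 227 277 width 27.893014981741004 mid t 0.40432642857649626
195 227 277 width 28.29604038425067 mid t 0.40199395311128683
```

The grip is clean: no sag, and the slider is aligned to under 0.7 mm. Next I'll move in front of the slot, lower onto the sill with the nose 12 mm short of the mouth, and check there.

```bash
cat >> h.py <<'E'
psi=np.radians(65.2); us=np.array([np.cos(psi),np.sin(psi)]); ns=np.array([-us[1],us[0]])
M=np.array([.5447,.1178])
def tcp(nose,under,lat=.0003): return (*(M+us*(nose-.139)+ns*lat),under+.019)
E
python3 - <<'E'
from h import *
manip.move_pose(tcp(-.012,.11),down(psi))
manip.servo_line(tcp(-.012,.034),vel=.08); manip.sleep(.2)
print(tcp(-.012,.034),manip.current_tool_pos(),manip.current_force(),manip.current_clock())
d=viewer.get_calibration('wrist'); np.save('w_in.npy',d); im=viewer.get_image('wrist'); cv2.imwrite('pics/w_in.png',im[:,:,::-1])
s=viewer.get_image('side'); a=cv2.resize(s[240:330,150:260,::-1],None,fx=4,fy=4,interpolation=cv2.INTER_CUBIC)
s=viewer.get_image('scene'); b=cv2.resize(s[130:200,260:350,::-1],None,fx=4,fy=4,interpolation=cv2.INTER_CUBIC)
o=np.zeros((360,800,3),np.uint8); o[:,:440]=a; o[:280,440:]=b; cv2.imwrite('pics/ext_in.png',o)
E
```

```text
(np.float64(0.48109040230706734), np.float64(-0.019148563633735377), 0.053000000000000005) [ 0.48149232 -0.01924135  0.05348171] [-0.74963379 -0.31506602 -0.87327203] 15.6167
```

View pics/w_in.png

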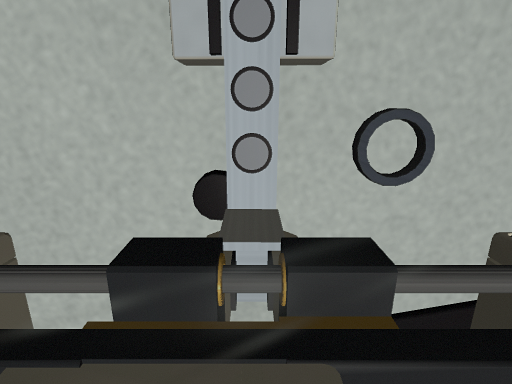

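View pics/ext_in.png

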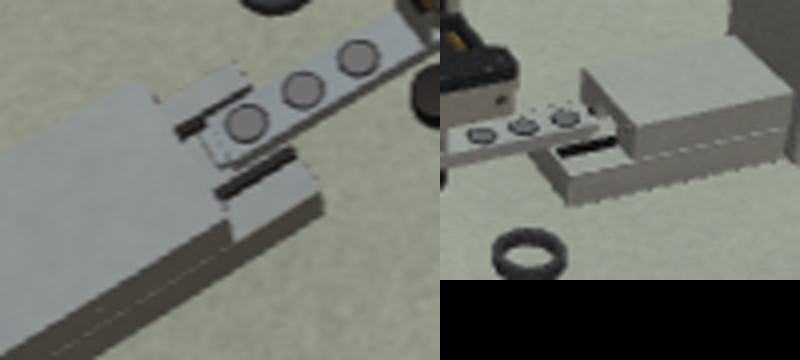

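The slider sits between the lips, with its nose short of the mouth. In the wrist view the lips (columns 208–222 and 286–299) look about 2 px to the right of the bar's centre, so I'll measure that offset.

Run:
```python
from h import *
d=np.load('w_in.npy',allow_pickle=True).item()
g=cv2.cvtColor(cv2.imread('pics/w_in.png'),cv2.COLOR_BGR2GRAY).astype(int)
c=M@ns*1e3
print(g[45,200:308])
for r in (20,32,45):
    row=g[r]; 
    m=np.where(row[200:240]<75)[0]+200; k=np.where(row[275:310]<75)[0]+275
    t=lambda x,z:onz(d,(x,r),z)[:2]@ns*1e3-c
    print(r,m.min(),m.max(),k.min(),k.max(),'lips out',t(m.min()-.5,.036),t(k.max()+.5,.036),'mid',(t(m.min()-.5,.036)+t(k.max()+.5,.036))/2)
    df=np.diff(row[60+100:360]);
for r in (120,195):
    df=np.diff(g[r,205:300]); i,j=205+np.argmax(df)+.5,205+np.argmin(df)+.5
    print('bar',r,i,j,[onz(d,(x,r),.046)[:2]@ns*1e3-c for x in (i,j)])
print('tcp',manip.current_tool_pos()[:2]@ns*1e3-c)
```

```text
[156 156 156 156 156 156 156 157 159  59  25  29  32  30  31  31  32  32
  31  31  25  96 159 154 157 155 152 155 156 159 159 157 155 155 155 155
 156 158 159 159 159 159 157 157 155 156 157 157 158 156 156 157 158 157
 157 157 157 156 154 152 152 154 154 156 157 158 155 154 151 151 150 151
 153 155 157 155 154 154 153 154 153 154 154 154 157 161   0  40  39  40
  41  40  40  40  39  38  39  45 109 159 154 154 154 155 155 155 155 155]
20 208 233 287 298 lips out 23.203373962505566 -23.664052319392795 mid -0.2303391784436144
32 209 239 286 298 lips out 22.911713615594522 -23.903974873772597 mid -0.4961306290890377
45 209 220 286 297 lips out 23.158634438393335 -23.643354100863746 mid -0.24235983123520555
bar 120 229.5 209.5 [np.float64(12.219480769602796), np.float64(22.802925580821864)]
bar 195 226.5 224.5 [np.float64(14.777932940705568), np.float64(15.912778838815882)]
tcp 0.12875586273548834
```

The bar is about 0.8 mm to the left of the slot centre line, so I'll correct that, lower and push in with force watching.

Run:
```python
from h import *
lat=-.0005
def F():
    f=np.mean([manip.current_force() for _ in range(5)],0); return np.array([f[:2]@us,f[:2]@ns,f[2]])
manip.servo_line(tcp(-.012,.034,lat),vel=.03); manip.servo_line(tcp(-.012,.0308,lat),vel=.02); manip.sleep(.2)
b=F(); print('base',b.round(2),manip.current_tool_pos()[2]-.019)
x=-.012
while x<.097:
    x+=.002 if x<.045 else .001
    manip.servo_line(tcp(x,.0308,lat),vel=.03)
    if x>.045: manip.sleep(.05)
    d=F()-b
    if abs(d[0])>1 or abs(d[1])>2 or abs(d[2])>2 or int(x*1e3)%10==0: print(round(x*1e3,1),d.round(2),round(manip.current_clock(),1))
    if d[0]<-4 or abs(d[1])>6 or abs(d[2])>8: break
p=manip.current_tool_pos(); print('nose',(p[:2]-M)@us+.139,'under',p[2]-.019,manip.current_finger_gap(),manip.current_clock())
```

```text
base [-0.66  0.26 -1.43] 0.030786997635606387
-10.0 [ 1.1  -0.33  0.59] 16.8
-8.0 [ 0.51 -0.65  2.12] 17.0
-4.0 [ 1.22 -0.2   0.33] 17.5
0.0 [ 0.76 -0.21  1.09] 18.0
8.0 [ 1.38 -0.49  0.83] 19.0
10.0 [0.68 0.66 0.51] 19.3
20.0 [ 0.81 -0.02  1.13] 20.5
30.0 [ 1.28 -0.78  1.09] 21.8
32.0 [ 1.04 -0.45  0.78] 22.0
40.0 [0.57 0.68 0.47] 23.0
46.0 [ 1.08 -0.92  0.75] 23.8
50.0 [ 0.81 -0.84  0.75] 25.0
56.0 [ 1.04 -0.26 -0.06] 26.8
59.0 [1.12 0.06 0.27] 27.7
60.0 [ 0.02 -0.53  0.36] 28.0
62.0 [ 1.13 -0.11  0.14] 28.6
65.0 [ 1.12 -0.4   0.1 ] 29.5
66.0 [ 1.68 -0.16  0.52] 29.8
68.0 [-2.13 -0.61  0.98] 30.4
69.0 [-4.37 -0.28  2.17] 30.7
nose 0.06835182004653176 under 0.030738201494604354 0.01376343819539638 30.725
```

The slider met the buffer at about 67 mm and pressed it with about 5 N. I'll hold briefly, relax the spring, set the slider down and release.

Run:
```python
from h import *
lat=-.0005
def F():
    f=np.mean([manip.current_force() for _ in range(20)],0); return np.array([f[:2]@us,f[:2]@ns,f[2]]).round(2)
manip.sleep(.2); print('press',F())
for x in (.0682,.0675,.0672):
    manip.servo_line(tcp(x,.0308,lat),vel=.01); manip.sleep(.15); print(x,F())
manip.servo_line(tcp(x,.0301,lat),vel=.01); manip.sleep(.2); print('down',F(),(manip.current_tool_pos()[:2]-M)@us+.139)
effector.open_jaws(); manip.sleep(.3); print(manip.current_finger_gap(),F())
p=manip.current_tool_pos(); manip.servo_line((p[0],p[1],.16),vel=.1)
manip.sleep(.2); w=viewer.get_calibration('wrist'); np.save('w_end.npy',w); im=viewer.get_image('wrist'); cv2.imwrite('pics/w_end.png',im[:,:,::-1])
g=cv2.cvtColor(im,cv2.COLOR_RGB2GRAY)
print(manip.current_clock(), 'mouth px',proj(w,[(*(M+us*k),z) for k,z in ((0,.03),(0,.06),(.0672-.120,.086),(.0672-.137+.0491,.042),(.0672-.137+.0491+.0,.042))]))
```

```text
press [-5.53  0.79  0.58]
0.0682 [-3.13 -0.53 -0.57]
0.0675 [-2.29 -0.26 -0.87]
0.0672 [-1.14 -0.15 -1.6 ]
down [-1.46 -0.18  0.08] 0.06735819030490658
0.09196775044545663 [ 0.15  0.65 -0.51]
35.675 mouth px [[252.23868564 109.28044929]
 [252.29424816 109.85043621]
 [252.30926977 180.3689698 ]
 [252.24610334 133.56495029]
 [252.24610334 133.56495029]]
```

View pics/w_end.png

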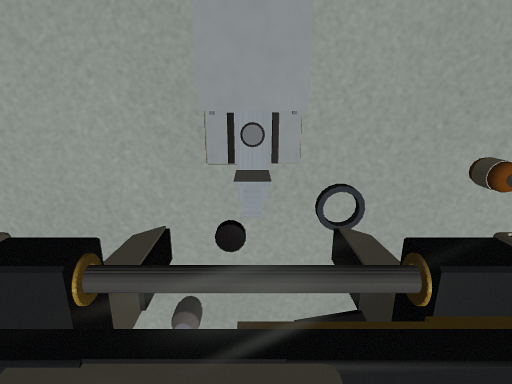

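The slider lies in line in the slot and is released. Its first window is at (252,134), against a predicted 133.6 for a nose depth of 67.2 mm. I'll confirm this numerically and hand in if it's good.

Run:
```python
from h import *
w=np.load('w_end.npy',allow_pickle=True).item(); g=cv2.imread('pics/w_end.png',0)
s=g[119:149,238:267]; m=(s<115).astype(np.uint8)
cs,_=cv2.findContours(m,cv2.RETR_EXTERNAL,cv2.CHAIN_APPROX_NONE)
e=cv2.fitEllipse(max(cs,key=len)); P=onz(w,(e[0][0]+238,e[0][1]+119),.042)[:2]-M
nose=P@us+.137-.0491; print(e,'nose',nose,'lat',P@ns)
if abs(nose-.0672)<.0015: print(manip.hand_in(),manip.current_clock())
```

```text
((14.076629638671875, 15.195775032043457), (24.158554077148438, 24.403167724609375), 161.69537353515625) nose 0.06664532256580025 lat 0.00015094886968487417
the job is handed in; nothing more can be done
the job is handed in; nothing more can be done
```

The long slider is in the slot against the hidden stop (nose about 67 mm in, pressed with about 5 N, then released) and the job is handed in; no verdict came back.

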